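# Sweep the glass offcuts into the scrap tray

### The job

Clear the glazier's bench: with the fingertips, sweep the three red glass offcuts along the bench top into the three-sided scrap tray, through its open side, until each lies fully inside. Push them gently, never pick them up or flick them, and leave the flux tin, the blue glass piece and everything else where they are.

Things in the scene. Friction and masses are not known exactly. Their poses are not given: they have to be found in the camera images.
- tray: Scrap tray fixed to the bench: dark wooden walls 12 mm thick, 35 mm high on three sides, grey liner level with the bench (no lip). Outside 274 mm (its x) by 150 mm (its y). Origin: centre of the outline at bench level. Open mouth: the whole +y side at y = +75 mm, facing the robot's left, 250 mm wide. Inner faces: back wall y = -63 mm, side walls x = +-125 mm.
- offcut_a: Red slab-glass offcut, an irregular chunk about 50 x 48 mm across and 20 mm thick, about 60 to 125 g, loose and lying flat on the bench. Origin: centre of its underside; z up. To be swept into the tray.
- offcut_b: Red slab-glass offcut, an irregular chunk about 52 x 50 mm across and 20 mm thick, about 60 to 125 g, loose and lying flat on the bench. Origin: centre of its underside; z up. To be swept into the tray.
- offcut_c: Red slab-glass offcut, an irregular chunk about 50 x 46 mm across and 20 mm thick, about 60 to 125 g, loose and lying flat on the bench. Origin: centre of its underside; z up. To be swept into the tray.
- flux_tin: Closed round flux tin, 49 mm diameter, 42 mm high, brass-coloured with a steel lid, standing loose among the offcuts. Origin: centre of its underside. Leave alone.
- blue_glass: Good blue slab-glass piece, 56 x 44 x 20 mm, loose, to be kept where it is. Origin: centre of its underside, x along its long side. Leave alone.
- brush: Hand brush lying loose at the far side of the work, its handle across the bench. Leave alone.
- hammer: Hammer lying loose at the left. Leave alone.
- screwdriver: Orange-handled screwdriver lying loose at the far right, across the bench. Leave alone.
- spool: Metal spool, 60 mm diameter, 44 mm high, standing loose at the right beyond the tray. Origin: centre of its underside. Leave alone.
- nail_jar: Closed nail jar, 60 mm diameter, 75 mm high, standing loose at the right beyond the tray. Origin: centre of its underside. Leave alone.

How it is judged:
By the outcome, as a careful person would: the job done as asked, in the order asked, and still so for the second after the job is handed in, with the robot touching nothing.
It also fails if it takes over 61 s, if anything falls off the work surface, if the arm or the gripper's body presses on something with over 40 N, if the wrist force passes 120 N, or if a joint passes its speed limit or range.

### The arm

A 6-joint arm with a two-finger parallel gripper is mounted at the origin on the work surface. World frame = base frame: x ahead of the robot, y to its left, z up, the work surface at z = 0. Lengths are in m, angles in rad, forces in N, time in s.
With the tool pointing down it reaches from about 0.4 to 0.825 m from the base axis. Payload 7 kg.
Tool frame: the origin (TCP) lies midway between the tips of the shut fingers; the grasp point (between the pads) lies 19 mm behind it; z points along the fingers, y is the line along which they close (so a half turn about z gives the same grasp; the last joint's range is limited). The gripper opens to 88 mm and grips with 3 to 60 N. Pads are 19 mm wide; open, the fingers measure 130 mm over their backs; the gripper's body (78 mm by 193 mm) begins 47 mm behind the grasp point.
Start: joints at [0.288, 0.359, 0.012, 0, -1.224, -0.288], TCP at [0.675, -0, 0.227] pointing down, gripper open.
Joint ranges: [-3.07, 3.07], [-1.43, 2.12], [-1.02, 1.25], [-3.03, 1.67], [-3.05, -0], [-3.03, 3.03]. Speed limits (rad/s): [2.39, 2.39, 3.01, 3.14, 3.14, 3.14].

### API

Orientations are given as a unit quaternion [w, x, y, z].
In Python, from cell import sensors, cams, ticket gives the robot as it stands. The module is installed in compiled form; this text tells all that it offers.
- The arm moves only by the tool apply_moves, never from a script. Its argument "series" is a list of rows, each an object of numbers: "x", "y", "z": the shift along the tool's x, y, z in m; "rx", "ry", "rz": the turn, a rotation vector about the tool's x, y, z in degrees; "jaw": the finger opening in m, from 0 to 0.0876. In form: [{"x": .., "y": .., "z": .., "rx": .., "ry": .., "rz": .., "jaw": ..}, ...]. A call has 1 to 12 rows; each row shifts and turns the commanded pose from where the row before left it, along the tool's axes as they then stand; what a row does not reach is not made up. A row lasts 1/10 s, in which the tool goes at most 50 mm and 8.59 degrees, less where a joint would pass 70% of its speed; a pose out of reach is approached as far as the arm can. A call is refused whole if a number of a shift passes 0.05 or a number of a turn 8.59, either way. A call with a gripper value outside its range is refused whole. The fingers move at their own pace and stop on an object; "force" is the grip in N (left out, the last holds). Time passes only in rows, so rows that do not move let the fingers close. It gives the time, the measured TCP pose, the force, the opening and the grip force at its end, in the units of the state.
- sensors.observe(): the state, without advancing time (a new reading comes with each control period).
- cams.camera(name): name is "scene" or "side" or "wrist"; returns the picture (400x640x3 uint8, blue, green, red); there is no depth.
- cams.camera_model(name): a dict with "fx", "fy", "cx", "cy" (pixels), "T" (4x4, takes a point from camera to world coordinates). Camera axes: x right, y down, z forward; pixel columns grow to the right and rows downward; lengths in m; the calibration is good to about 2 mm. A picture is of the moment at which its call begins: read the wrist's pose just before it. camera_model takes no time and is no camera call; for the wrist camera it gives the pose at the moment of the call.
- ticket.finish_job(): hands the job in; it is judged then, once.
The state is a dict: "time": time; "joint_positions": joint angles; "qvel": joint speeds; "tau": joint torques, N m; "tcp_pos": TCP position; "eef_rot": TCP orientation; "ft_force": force on the tool from outside, world axes, zero at the start; "torque": the same for the moment, N m; "opening": finger opening in m; "grasp_force": force on a finger pad.
Only numpy, scipy, OpenCV 4.12 (cv2) and the standard library are available. Lean on these libraries where they do the work, as an engineer would, in place of code of your own. Each camera call takes 0.05 s, during which the arm holds its last target. There are 200 camera calls.

## Working session

There is one attempt and no reset: what is moved stays moved. The work goes in short steps, Python scripts to look and compute and a tool call to move; the robot and the scene stay as the last step left them, time stands still between calls to the robot, and variables do not carry over. Pictures are saved under pics/ and viewed, at most 10 in all, crops included, and the job is handed in when it is done.

Besides the shell and the picture viewer there is one more tool, called after ">>>" by a JSON object that holds its "name" and its "arguments", one argument or row to a line. apply_moves: Moves the arm, as the interface text tells. Its arguments: {"type":"object","properties":{"series":{"type":"array"},"force":{"type":"number"}},"required":["series"]}

```bash
mkdir -p pics; cat > h.py <<'E'
import numpy as np, cv2
from cell import sensors, cams, ticket
def ray(m,uv,z):
    uv=np.atleast_2d(np.float64(uv)); d=np.c_[(uv[:,0]-m['cx'])/m['fx'],(uv[:,1]-m['cy'])/m['fy'],np.ones(len(uv))]
    T=np.array(m['T']); d=d@T[:3,:3].T; o=T[:3,3]
    return (o+d*((z-o[2])/d[:,2])[:,None])[:,:2]
E
python3 - <<'E'
from h import *
s=sensors.observe(); print(s['time'],s['tcp_pos'],s['eef_rot'],s['opening'])
for n in('scene','side'):
    cv2.imwrite(f'pics/{n}0.png',cams.camera(n)); m=cams.camera_model(n); print(n,np.round(m['T'],3).tolist(),m['fx'])
E
```

```text
0.0 [ 6.74527653e-01 -2.52349198e-06  2.25633750e-01] [-6.23284994e-04 -7.07072383e-01  7.07140713e-01  5.19108844e-04] 0.0877777762064737
scene [[0.106, 0.761, -0.64, 1.496], [0.994, -0.083, 0.065, -0.088], [-0.004, -0.643, -0.766, 1.138], [0.0, 0.0, 0.0, 1.0]] 407.2513620922834
side [[-0.83, -0.386, 0.404, 0.069], [-0.558, 0.577, -0.596, 0.778], [-0.002, -0.72, -0.694, 0.923], [0.0, 0.0, 0.0, 1.0]] 446.1458037853093
```

View pics/scene0.png

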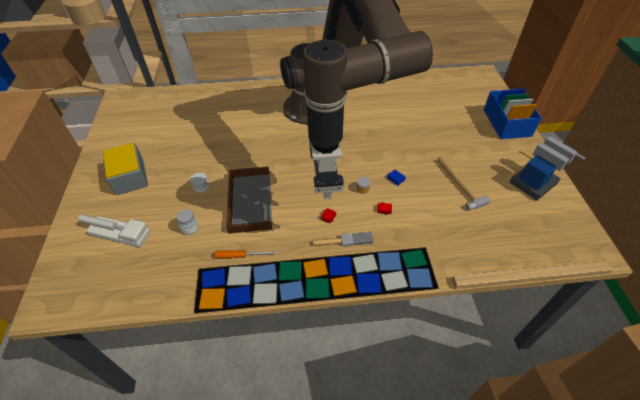

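View pics/side0.png

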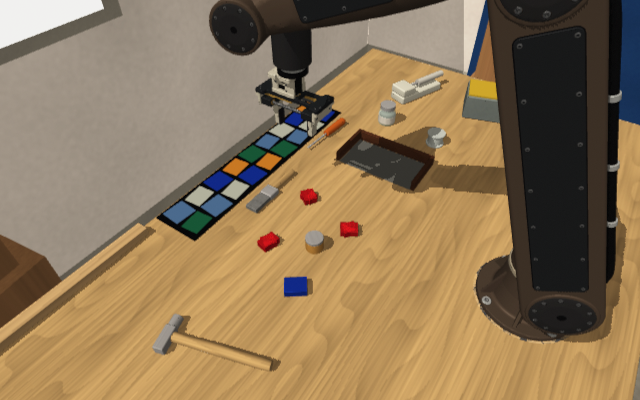

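The scene view shows the tray at about (250,198), red pieces at (329,215) and (385,208), the tin at (363,185) and blue at (397,177). The side view shows all three reds at (309,196), (268,241) and (349,229), the tin at (314,241), blue at (295,286), and the brush at about (270,190).

```bash
cat >> h.py <<'E'
def blobs(im,m,kind='red',z=0.01,amin=40):
    h=cv2.cvtColor(im,cv2.COLOR_BGR2HSV); H,S,V=cv2.split(h)
    k=((H<5)|(H>174))&(S>180)&(V>90) if kind=='red' else (H>110)&(H<125)&(S>180)&(V>60)
    cs,_=cv2.findContours(k.astype(np.uint8),cv2.RETR_EXTERNAL,cv2.CHAIN_APPROX_NONE); out=[]
    for c in cs:
        if cv2.contourArea(c)<amin: continue
        M=cv2.moments(c); uv=[M['m10']/M['m00'],M['m01']/M['m00']]
        P=ray(m,c[:,0,:],z); out.append((np.round(uv),np.round(ray(m,uv,z)[0],4),np.round(P.min(0),3),np.round(P.max(0),3)))
    return out
E
python3 - <<'E'
from h import *
for n in('scene','side'):
    im=cv2.imread(f'pics/{n}0.png'); m=cams.camera_model(n)
    for k in('red','blue'):
        for b in blobs(im,m,k): print(n,k,*b)
    if n=='side':
        print('tin top',ray(m,[315,236],.042),'tin base', ray(m,[314,247],0))
        print('tray top corners',ray(m,[[360,131],[434,155],[336,153],[414,187]],[.035]*4 if 0 else .035))
        print('brush',ray(m,[[249,205],[265,210],[285,187],[296,172]],.01)); im2=cv2.resize(im[100:320,200:480],None,fx=2.7,fy=2.7,interpolation=cv2.INTER_CUBIC); cv2.imwrite('pics/sidecrop.png',im2)
    else:
        print('tray scene top',ray(m,[[231,171],[269,169],[228,229],[272,227]],.035)); print('tin',ray(m,[363,181],.042))
        print('brush',ray(m,[[312,243],[343,235],[372,234],[372,244]],.01))
E
```

```text
scene red [328. 215.] [0.6244 0.0158] [ 0.597 -0.01 ] [0.652 0.041]
scene red [384. 208.] [0.6144 0.2177] [0.59  0.193] [0.638 0.244]
scene blue [238. 296.] [ 0.9018 -0.2894] [ 0.871 -0.324] [ 0.933 -0.254]
scene blue [369. 283.] [0.9017 0.1102] [0.867 0.073] [0.936 0.147]
scene blue [213. 278.] [ 0.8318 -0.3693] [ 0.8   -0.405] [ 0.862 -0.334]
scene blue [340. 266.] [0.8312 0.0303] [ 0.797 -0.005] [0.865 0.066]
scene blue [396. 177.] [0.4709 0.2913] [0.439 0.262] [0.503 0.322]
scene blue [509.  93.] [0.0075 0.9285] [-0.022  0.854] [0.074 1.009]
tray scene top [[ 0.39596073 -0.32654789]
 [ 0.401106   -0.18407282]
 [ 0.6664274  -0.32576522]
 [ 0.67410622 -0.17942885]]
tin [[0.50703766 0.15691162]]
brush [[ 0.73580814 -0.05097919]
 [ 0.7149253   0.05572885]
 [ 0.7214683   0.15358755]
 [ 0.76129683  0.14625777]]
side red [268. 241.] [0.619  0.2174] [0.592 0.188] [0.644 0.248]
side red [349. 229.] [0.462  0.0603] [0.431 0.029] [0.493 0.091]
side red [308. 196.] [0.6279 0.0161] [ 0.597 -0.014] [0.658 0.049]
side blue [295. 286.] [0.473  0.2929] [0.438 0.257] [0.508 0.326]
side blue [218. 181.] [0.8963 0.1149] [0.862 0.078] [0.931 0.15 ]
side blue [252. 175.] [0.8266 0.0353] [ 0.793 -0.002] [0.861 0.07 ]
side blue [294. 119.] [ 0.8989 -0.28  ] [ 0.868 -0.318] [ 0.928 -0.247]
tin top [[0.50770161 0.15584385]] tin base [[0.50902287 0.15942363]]
tray top corners [[ 0.64857016 -0.31750464]
 [ 0.38927486 -0.33629952]
 [ 0.65213877 -0.17264922]
 [ 0.37745229 -0.16547246]]
brush [[ 0.74834393  0.14220289]
 [ 0.69726966  0.13217056]
 [ 0.70822568  0.0235839 ]
 [ 0.72133199 -0.0502852 ]]
```

View pics/sidecrop.png

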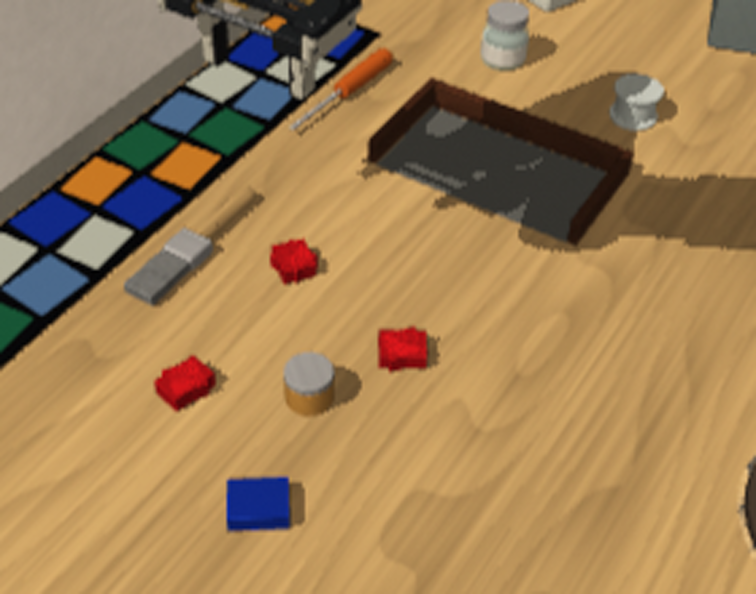

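The crop shows three loose reds, with the tin among them. The tray mouth runs roughly from crop (372,165) to (577,243), and nothing blocks the lanes. The tool x axis is already world -y, which is the sweep direction. I'll move behind the nearest-lane piece with the fingers slightly spread.

>>> {"name": "apply_moves", "arguments": {
  "series": [
    {"x": -0.025, "y": 0.015, "z": 0.0, "jaw": 0.02},
    {"x": -0.025, "y": 0.015, "z": 0.02, "jaw": 0.02},
    {"x": -0.025, "y": 0.0155, "z": 0.03, "jaw": 0.02},
    {"rz": 3.5, "z": 0.03, "jaw": 0.02},
    {"jaw": 0.02},
    {"jaw": 0.02}
  ],
  "force": 20
}}

```text
invalid input at $.series[0]: expected keys x, y, z, rx, ry, rz, jaw
```

```bash
python3 - <<'E'
from h import *
s=sensors.observe(); print(s['time'],np.round(s['tcp_pos'],4),s['opening'])
m=cams.camera_model('wrist'); im=cams.camera('wrist'); cv2.imwrite('pics/w1.png',im)
print(np.round(m['T'],3).tolist())
for b in blobs(im,m,'red',amin=200): print(*b)
m=cams.camera_model('scene'); im=cams.camera('scene'); cv2.imwrite('pics/s1.png',im)
for b in blobs(im,m): print('scene',*b)
c=cv2.resize(im[150:250,200:420],None,fx=3.6,fy=3.6,interpolation=cv2.INTER_CUBIC); cv2.imwrite('pics/s1c.png',c)
E
```

```text
0.1 [ 0.6746 -0.      0.2257] 0.08765303765217969
[[-1.0, 0.001, -0.001, 0.674], [0.001, 0.964, 0.266, -0.072], [0.001, 0.266, -0.964, 0.383], [0.0, 0.0, 0.0, 1.0]]
[479. 214.] [0.4571 0.0574] [0.426 0.034] [0.493 0.085]
[356. 185.] [0.6251 0.0164] [ 0.597 -0.013] [0.654 0.044]
scene [328. 215.] [0.6242 0.0157] [ 0.597 -0.01 ] [0.652 0.041]
scene [384. 208.] [0.614  0.2176] [0.59  0.193] [0.638 0.244]
```

View pics/w1.png

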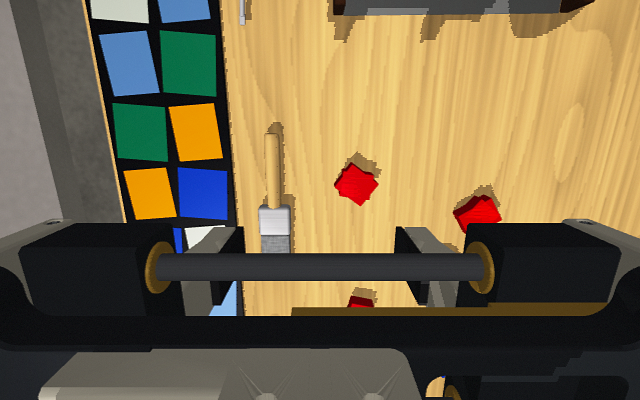

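View pics/s1c.png

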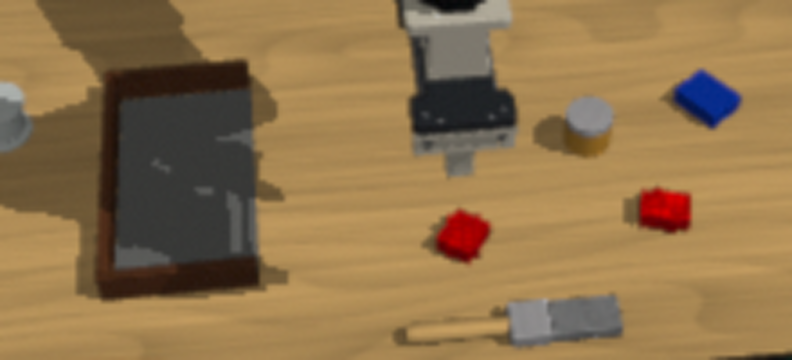

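The wrist view shows offcut A at (356,185), the near piece at (479,214), and the tray mouth along the top edge from x≈335 to 595. The scene crop gives clean tray corners. The move was refused because every row needs all the keys, so I'm resending it.

>>> {"name": "apply_moves", "arguments": {
  "series": [
    {"x": -0.025, "y": 0.015, "z": 0.0, "rx": 0, "ry": 0, "rz": 0, "jaw": 0.02},
    {"x": -0.025, "y": 0.015, "z": 0.03, "rx": 0, "ry": 0, "rz": 0, "jaw": 0.02},
    {"x": -0.025, "y": 0.0155, "z": 0.03, "rx": 0, "ry": 0, "rz": 0, "jaw": 0.02},
    {"x": 0, "y": 0, "z": 0.03, "rx": 0, "ry": 0, "rz": 3.5, "jaw": 0.02},
    {"x": 0, "y": 0, "z": 0.03, "rx": 0, "ry": 0, "rz": 0, "jaw": 0.02},
    {"x": 0, "y": 0, "z": 0.03, "rx": 0, "ry": 0, "rz": 0, "jaw": 0.02},
    {"x": 0, "y": 0, "z": 0, "rx": 0, "ry": 0, "rz": 0, "jaw": 0.02}
  ],
  "force": 20
}}

```text
time: 0.9
tcp_pos: [0.6264, 0.0742, 0.0722]
eef_rot: [-0.003, -0.685, 0.729, 0.002]
ft_force: [-1.4, -0.4, -0.0]
opening: 0.0373
grasp_force: 0.0
```

```bash
python3 - <<'E'
from h import *
m=cams.camera_model('scene')
print('tray base: outer far-x mouth, outer far-x back, inner near-x mouth',ray(m,[[271.4,229.7],[227.8,232.8],[269.4,174.4]],0))
m={'fx':m['fx']}
m=cams.camera_model('wrist'); print(m['fx'],m['cx'],m['cy'])
m['T']=[[-1.0, 0.001, -0.001, 0.674], [0.001, 0.964, 0.266, -0.072], [0.001, 0.266, -0.964, 0.383],[0,0,0,1]]
print('wrist mouth',ray(m,[[334,14],[343,14],[560,10]],0),ray(m,[[334,1],[597,3]],.035))
s=sensors.observe(); print(s['time'],np.round(s['tcp_pos'],4),s['eef_rot'],s['opening'])
E
```

```text
tray base: outer far-x mouth, outer far-x back, inner near-x mouth [[ 0.65932968 -0.18465735]
 [ 0.65621698 -0.33326916]
 [ 0.39565701 -0.18615598]]
292.1309663127081 319.2843686197611 195.51161677710712
wrist mouth [[ 0.65636491 -0.184916  ]
 [ 0.64591494 -0.18490863]
 [ 0.39467874 -0.18883371]] [[ 0.65812913 -0.18661614]
 [ 0.38287007 -0.18459732]]
0.9 [0.6264 0.0742 0.0722] [-0.00347615 -0.68495858  0.72857168  0.00172524] 0.037315435547468426
```

>>> {"name": "apply_moves", "arguments": {
  "series": [
    {"x": 0, "y": -0.001, "z": 0.03, "rx": 0, "ry": 0, "rz": 2.5, "jaw": 0.02},
    {"x": 0, "y": 0, "z": 0.02, "rx": 0, "ry": 0, "rz": 0, "jaw": 0.02},
    {"x": 0, "y": 0, "z": 0.012, "rx": 0, "ry": 0, "rz": 0, "jaw": 0.02},
    {"x": 0, "y": 0, "z": 0, "rx": 0, "ry": 0, "rz": 0, "jaw": 0.02},
    {"x": 0.006, "y": 0, "z": 0, "rx": 0, "ry": 0, "rz": 0, "jaw": 0.02},
    {"x": 0.006, "y": 0, "z": 0, "rx": 0, "ry": 0, "rz": 0, "jaw": 0.02},
    {"x": 0.005, "y": 0, "z": 0, "rx": 0, "ry": 0, "rz": 0, "jaw": 0.02},
    {"x": 0.005, "y": 0, "z": 0, "rx": 0, "ry": 0, "rz": 0, "jaw": 0.02},
    {"x": 0.005, "y": 0, "z": 0, "rx": 0, "ry": 0, "rz": 0, "jaw": 0.02},
    {"x": 0.005, "y": 0, "z": 0, "rx": 0, "ry": 0, "rz": 0, "jaw": 0.02},
    {"x": 0.006, "y": 0, "z": 0, "rx": 0, "ry": 0, "rz": 0, "jaw": 0.02},
    {"x": 0.006, "y": 0, "z": 0, "rx": 0, "ry": 0, "rz": 0, "jaw": 0.02}
  ]
}}

```text
time: 2.1
tcp_pos: [0.626, 0.0308, 0.0146]
eef_rot: [0.0, -0.669, 0.743, -0.0]
ft_force: [1.0, 1.7, 0.2]
opening: 0.0201
grasp_force: 0.5
```

```bash
cat > look.py <<'E'
from h import *
s=sensors.observe(); print(round(s['time'],2),np.round(s['tcp_pos'],4),np.round(s['eef_rot'],3),round(s['opening'],3),np.round(s['ft_force'],1))
for n in('scene','side','wrist'):
    m=cams.camera_model(n); im=cams.camera(n)
    for b in blobs(im,m,amin=20): print(n,*b)
    cv2.imwrite(f'pics/l_{n}_{s["time"]:.1f}.png',im)
E
python3 look.py
```

```text
2.1 [0.626  0.0308 0.0146] [ 0.    -0.669  0.743 -0.   ] 0.02 [1.  1.7 0.2]
scene [384. 208.] [0.6144 0.2176] [0.59  0.193] [0.638 0.244]
side [268. 241.] [0.6169 0.2183] [0.592 0.188] [0.644 0.248]
side [349. 229.] [0.4619 0.0603] [0.431 0.029] [0.493 0.091]
wrist [547. 246.] [0.4883 0.0498] [0.483 0.043] [0.496 0.054]
wrist [616. 221.] [0.4493 0.0377] [0.434 0.028] [0.469 0.049]
wrist [310. 192.] [0.6265 0.0009] [ 0.598 -0.027] [0.656 0.031]
```

>>> {"name": "apply_moves", "arguments": {
  "series": [
    {"x": 0.004, "y": 0, "z": 0.002, "rx": 0, "ry": 0, "rz": 0, "jaw": 0.02},
    {"x": 0.005, "y": 0, "z": 0.002, "rx": 0, "ry": 0, "rz": 0, "jaw": 0.02},
    {"x": 0.006, "y": 0, "z": 0.002, "rx": 0, "ry": 0, "rz": 0, "jaw": 0.02},
    {"x": 0.007, "y": 0, "z": 0, "rx": 0, "ry": 0, "rz": 0, "jaw": 0.02},
    {"x": 0.008, "y": 0, "z": 0, "rx": 0, "ry": 0, "rz": 0, "jaw": 0.02},
    {"x": 0.008, "y": 0, "z": 0, "rx": 0, "ry": 0, "rz": 0, "jaw": 0.02},
    {"x": 0.008, "y": 0, "z": 0, "rx": 0, "ry": 0, "rz": 0, "jaw": 0.02},
    {"x": 0.008, "y": 0, "z": 0, "rx": 0, "ry": 0, "rz": 0, "jaw": 0.02},
    {"x": 0.008, "y": 0, "z": 0, "rx": 0, "ry": 0, "rz": 0, "jaw": 0.02},
    {"x": 0.008, "y": 0, "z": 0, "rx": 0, "ry": 0, "rz": 0, "jaw": 0.02},
    {"x": 0.007, "y": 0, "z": 0, "rx": 0, "ry": 0, "rz": 0, "jaw": 0.02},
    {"x": 0.006, "y": 0, "z": 0, "rx": 0, "ry": 0, "rz": 0, "jaw": 0.02}
  ]
}}

```text
time: 3.45
tcp_pos: [0.6171, -0.052, 0.0086]
eef_rot: [-0.0, -0.669, 0.743, -0.0]
ft_force: [-0.1, 0.7, -0.4]
opening: 0.0201
grasp_force: 0.3
```

```bash
python3 look.py
```

```text
3.45 [ 0.6171 -0.052   0.0086] [-0.    -0.669  0.743 -0.   ] 0.02 [-0.1  0.7 -0.4]
scene [384. 208.] [0.6144 0.2176] [0.59  0.193] [0.638 0.244]
scene [335. 179.] [0.4582 0.0603] [0.43  0.034] [0.488 0.084]
side [268. 241.] [0.6169 0.2183] [0.592 0.188] [0.644 0.248]
side [349. 229.] [0.462  0.0602] [0.431 0.029] [0.493 0.091]
wrist [311. 195.] [ 0.6174 -0.0814] [ 0.588 -0.11 ] [ 0.647 -0.05 ]
```

>>> {"name": "apply_moves", "arguments": {
  "series": [
    {"x": 0.006, "y": 0, "z": 0, "rx": 0, "ry": 0, "rz": 0, "jaw": 0.02},
    {"x": 0.007, "y": 0, "z": 0, "rx": 0, "ry": 0, "rz": 0, "jaw": 0.02},
    {"x": 0.008, "y": 0, "z": 0, "rx": 0, "ry": 0, "rz": 0, "jaw": 0.02},
    {"x": 0.008, "y": 0, "z": 0, "rx": 0, "ry": 0, "rz": 0, "jaw": 0.02},
    {"x": 0.008, "y": 0, "z": 0, "rx": 0, "ry": 0, "rz": 0, "jaw": 0.02},
    {"x": 0.008, "y": 0, "z": 0, "rx": 0, "ry": 0, "rz": 0, "jaw": 0.02},
    {"x": 0.008, "y": 0, "z": 0, "rx": 0, "ry": 0, "rz": 0, "jaw": 0.02},
    {"x": 0.008, "y": 0, "z": 0, "rx": 0, "ry": 0, "rz": 0, "jaw": 0.02},
    {"x": 0.008, "y": 0, "z": 0, "rx": 0, "ry": 0, "rz": 0, "jaw": 0.02},
    {"x": 0.008, "y": 0, "z": 0, "rx": 0, "ry": 0, "rz": 0, "jaw": 0.02},
    {"x": 0.008, "y": 0, "z": 0, "rx": 0, "ry": 0, "rz": 0, "jaw": 0.02},
    {"x": 0.008, "y": 0, "z": 0, "rx": 0, "ry": 0, "rz": 0, "jaw": 0.02}
  ]
}}

```text
time: 4.8
tcp_pos: [0.6074, -0.1445, 0.0086]
eef_rot: [-0.0, -0.669, 0.743, 0.0]
ft_force: [0.7, 0.7, 1.9]
opening: 0.0198
grasp_force: 0.6
```

>>> {"name": "apply_moves", "arguments": {
  "series": [
    {"x": 0.008, "y": 0, "z": 0, "rx": 0, "ry": 0, "rz": 0, "jaw": 0.02},
    {"x": 0.008, "y": 0, "z": 0, "rx": 0, "ry": 0, "rz": 0, "jaw": 0.02},
    {"x": 0.008, "y": 0, "z": 0, "rx": 0, "ry": 0, "rz": 0, "jaw": 0.02},
    {"x": 0.008, "y": 0, "z": 0, "rx": 0, "ry": 0, "rz": 0, "jaw": 0.02},
    {"x": 0.008, "y": 0, "z": 0, "rx": 0, "ry": 0, "rz": 0, "jaw": 0.02},
    {"x": 0.008, "y": 0, "z": 0, "rx": 0, "ry": 0, "rz": 0, "jaw": 0.02},
    {"x": 0.008, "y": 0, "z": 0, "rx": 0, "ry": 0, "rz": 0, "jaw": 0.02},
    {"x": 0.008, "y": 0, "z": 0, "rx": 0, "ry": 0, "rz": 0, "jaw": 0.02},
    {"x": 0.007, "y": 0, "z": 0, "rx": 0, "ry": 0, "rz": 0, "jaw": 0.02},
    {"x": 0.006, "y": 0, "z": 0, "rx": 0, "ry": 0, "rz": 0, "jaw": 0.02},
    {"x": 0.004, "y": 0, "z": 0, "rx": 0, "ry": 0, "rz": 0, "jaw": 0.02},
    {"x": 0.0, "y": 0, "z": 0, "rx": 0, "ry": 0, "rz": 0, "jaw": 0.02}
  ]
}}

```text
time: 6.0
tcp_pos: [0.5988, -0.225, 0.0085]
eef_rot: [-0.0, -0.669, 0.743, 0.0]
ft_force: [0.7, 0.7, -0.8]
opening: 0.02
grasp_force: 0.0
```

```bash
python3 look.py
```

```text
6.0 [ 0.5988 -0.225   0.0085] [-0.    -0.669  0.743  0.   ] 0.02 [ 0.7  0.7 -0.8]
scene [384. 208.] [0.6146 0.2177] [0.59  0.193] [0.639 0.244]
scene [335. 179.] [0.4582 0.0603] [0.43  0.034] [0.488 0.084]
side [268. 241.] [0.6169 0.2183] [0.592 0.188] [0.644 0.248]
side [349. 229.] [0.462  0.0603] [0.431 0.029] [0.493 0.091]
wrist [311. 195.] [ 0.5993 -0.254 ] [ 0.57  -0.282] [ 0.629 -0.223]
```

>>> {"name": "apply_moves", "arguments": {
  "series": [
    {"x": -0.01, "y": 0, "z": 0, "rx": 0, "ry": 0, "rz": 0, "jaw": 0.02},
    {"x": -0.01, "y": 0, "z": 0, "rx": 0, "ry": 0, "rz": 0, "jaw": 0.02},
    {"x": 0, "y": 0, "z": -0.03, "rx": 0, "ry": 0, "rz": -2.5, "jaw": 0.014},
    {"x": 0, "y": 0, "z": -0.03, "rx": 0, "ry": 0, "rz": 0, "jaw": 0.014},
    {"x": 0, "y": 0, "z": -0.03, "rx": 0, "ry": 0, "rz": 0, "jaw": 0.014},
    {"x": -0.031, "y": 0.0156, "z": 0, "rx": 0, "ry": 0, "rz": 0, "jaw": 0.014},
    {"x": -0.031, "y": 0.0156, "z": 0, "rx": 0, "ry": 0, "rz": 0, "jaw": 0.014},
    {"x": -0.031, "y": 0.0156, "z": 0, "rx": 0, "ry": 0, "rz": 0, "jaw": 0.014},
    {"x": -0.031, "y": 0.0156, "z": 0, "rx": 0, "ry": 0, "rz": 0, "jaw": 0.014},
    {"x": -0.031, "y": 0.0156, "z": 0, "rx": 0, "ry": 0, "rz": 0, "jaw": 0.014},
    {"x": -0.031, "y": 0.0156, "z": 0, "rx": 0, "ry": 0, "rz": 0, "jaw": 0.014},
    {"x": -0.031, "y": 0.0156, "z": 0, "rx": 0, "ry": 0, "rz": 0, "jaw": 0.014}
  ]
}}

```text
time: 7.35
tcp_pos: [0.5045, 0.0208, 0.0987]
eef_rot: [0.0, -0.685, 0.728, -0.0]
ft_force: [0.2, -0.5, 0.2]
opening: 0.0137
grasp_force: 0.0
```

>>> {"name": "apply_moves", "arguments": {
  "series": [
    {"x": -0.031, "y": 0.0156, "z": 0, "rx": 0, "ry": 0, "rz": 0, "jaw": 0.014},
    {"x": -0.031, "y": 0.0156, "z": 0, "rx": 0, "ry": 0, "rz": 0, "jaw": 0.014},
    {"x": -0.031, "y": 0.0156, "z": 0, "rx": 0, "ry": 0, "rz": 0, "jaw": 0.014},
    {"x": 0, "y": 0, "z": 0, "rx": 0, "ry": 0, "rz": 0, "jaw": 0.014},
    {"x": 0, "y": 0, "z": 0, "rx": 0, "ry": 0, "rz": 0, "jaw": 0.014}
  ]
}}

```text
time: 7.85
tcp_pos: [0.4639, 0.1157, 0.0988]
eef_rot: [0.0, -0.686, 0.727, -0.0]
ft_force: [-0.3, -0.5, 0.7]
opening: 0.0139
grasp_force: 0.0
```

```bash
python3 look.py; cp pics/l_wrist_7.7.png pics/w2.png; ls pics
```

```text
7.85 [0.4639 0.1157 0.0988] [ 0.    -0.686  0.727 -0.   ] 0.014 [-0.3 -0.5  0.7]
scene [251. 216.] [ 0.5979 -0.2539] [ 0.568 -0.281] [ 0.627 -0.229]
scene [384. 208.] [0.6138 0.218 ] [0.591 0.193] [0.639 0.244]
scene [335. 179.] [0.4583 0.0609] [0.43  0.034] [0.488 0.084]
side [268. 241.] [0.6173 0.2186] [0.592 0.188] [0.644 0.248]
side [349. 229.] [0.4608 0.0609] [0.431 0.031] [0.491 0.091]
wrist [158. 299.] [0.6257 0.2049] [0.615 0.195] [0.641 0.221]
wrist [318. 135.] [0.4604 0.059 ] [0.431 0.032] [0.49  0.087]
l_scene_2.1.png
l_scene_3.5.png
l_scene_6.0.png
l_scene_7.8.png
l_side_2.1.png
l_side_3.5.png
l_side_6.0.png
l_side_7.8.png
l_wrist_2.1.png
l_wrist_3.5.png
l_wrist_6.0.png
l_wrist_7.8.png
s1.png
s1c.png
scene0.png
side0.png
sidecrop.png
w1.pngcp: cannot stat 'pics/l_wrist_7.7.png': No such file or directory
```

Offcut A is fully in the tray at (0.598, -0.254). I'll sweep the near piece next.

>>> {"name": "apply_moves", "arguments": {
  "series": [
    {"x": 0, "y": 0.001, "z": 0.03, "rx": 0, "ry": 0, "rz": 0, "jaw": 0.014},
    {"x": 0, "y": 0, "z": 0.03, "rx": 0, "ry": 0, "rz": 0, "jaw": 0.014},
    {"x": 0, "y": 0, "z": 0.02, "rx": 0, "ry": 0, "rz": 0, "jaw": 0.014},
    {"x": 0, "y": 0, "z": 0.0105, "rx": 0, "ry": 0, "rz": 0, "jaw": 0.014},
    {"x": 0, "y": 0, "z": 0, "rx": 0, "ry": 0, "rz": 0, "jaw": 0.014},
    {"x": 0.006, "y": 0, "z": 0, "rx": 0, "ry": 0, "rz": 0, "jaw": 0.014},
    {"x": 0.006, "y": 0, "z": 0, "rx": 0, "ry": 0, "rz": 0, "jaw": 0.014},
    {"x": 0.005, "y": 0, "z": 0, "rx": 0, "ry": 0, "rz": 0, "jaw": 0.014},
    {"x": 0.004, "y": 0, "z": 0, "rx": 0, "ry": 0, "rz": 0, "jaw": 0.014},
    {"x": 0.004, "y": 0, "z": 0, "rx": 0, "ry": 0, "rz": 0, "jaw": 0.014},
    {"x": 0.004, "y": 0, "z": 0, "rx": 0, "ry": 0, "rz": 0, "jaw": 0.014},
    {"x": 0.005, "y": 0, "z": 0, "rx": 0, "ry": 0, "rz": 0, "jaw": 0.014}
  ]
}}

```text
time: 9.2
tcp_pos: [0.4617, 0.0806, 0.0083]
eef_rot: [0.001, -0.685, 0.728, -0.0]
ft_force: [0.6, 1.6, 1.1]
opening: 0.0138
grasp_force: 0.8
```

>>> {"name": "apply_moves", "arguments": {
  "series": [
    {"x": 0.005, "y": 0, "z": 0, "rx": 0, "ry": 0, "rz": 0, "jaw": 0.014},
    {"x": 0.006, "y": 0, "z": 0, "rx": 0, "ry": 0, "rz": 0, "jaw": 0.014},
    {"x": 0.007, "y": 0, "z": 0, "rx": 0, "ry": 0, "rz": 0, "jaw": 0.014},
    {"x": 0.008, "y": 0, "z": 0, "rx": 0, "ry": 0, "rz": 0, "jaw": 0.014},
    {"x": 0.008, "y": 0, "z": 0, "rx": 0, "ry": 0, "rz": 0, "jaw": 0.014},
    {"x": 0.008, "y": 0, "z": 0, "rx": 0, "ry": 0, "rz": 0, "jaw": 0.014},
    {"x": 0.008, "y": 0, "z": 0, "rx": 0, "ry": 0, "rz": 0, "jaw": 0.014},
    {"x": 0.008, "y": 0, "z": 0, "rx": 0, "ry": 0, "rz": 0, "jaw": 0.014},
    {"x": 0.008, "y": 0, "z": 0, "rx": 0, "ry": 0, "rz": 0, "jaw": 0.014},
    {"x": 0.008, "y": 0, "z": 0, "rx": 0, "ry": 0, "rz": 0, "jaw": 0.014},
    {"x": 0.008, "y": 0, "z": 0, "rx": 0, "ry": 0, "rz": 0, "jaw": 0.014},
    {"x": 0.006, "y": 0, "z": 0, "rx": 0, "ry": 0, "rz": 0, "jaw": 0.014}
  ]
}}

```text
time: 10.4
tcp_pos: [0.4558, -0.008, 0.0081]
eef_rot: [-0.0, -0.685, 0.728, 0.0]
ft_force: [0.3, 1.2, -0.1]
opening: 0.0139
grasp_force: 0.2
```

```bash
python3 look.py
```

```text
10.4 [ 0.4558 -0.008   0.0081] [-0.    -0.685  0.728  0.   ] 0.014 [ 0.3  1.2 -0.1]
scene [251. 216.] [ 0.5976 -0.2539] [ 0.568 -0.281] [ 0.627 -0.229]
scene [384. 208.] [0.6133 0.2178] [0.59  0.193] [0.638 0.244]
side [268. 241.] [0.6174 0.2187] [0.592 0.188] [0.644 0.248]
side [375. 215.] [ 0.4259 -0.0247] [ 0.415 -0.037] [ 0.438 -0.012]
wrist [348. 189.] [ 0.4368 -0.0393] [ 0.409 -0.061] [ 0.463 -0.014]
```

The near piece has slipped about 17 mm off the finger line. I'll back off, recentre with a wider stance, and continue.

>>> {"name": "apply_moves", "arguments": {
  "series": [
    {"x": -0.008, "y": 0, "z": 0, "rx": 0, "ry": 0, "rz": 0, "jaw": 0.014},
    {"x": -0.014, "y": 0, "z": 0, "rx": 0, "ry": 0, "rz": 0, "jaw": 0.014},
    {"x": 0, "y": 0.01, "z": 0, "rx": 0, "ry": 0, "rz": -5, "jaw": 0.024},
    {"x": 0, "y": 0.0115, "z": 0, "rx": 0, "ry": 0, "rz": 0, "jaw": 0.024},
    {"x": 0, "y": 0, "z": 0, "rx": 0, "ry": 0, "rz": 0, "jaw": 0.024},
    {"x": 0, "y": 0, "z": 0, "rx": 0, "ry": 0, "rz": 0, "jaw": 0.024}
  ]
}}

```text
time: 11.15
tcp_pos: [0.4358, 0.0155, 0.0083]
eef_rot: [-0.0, 0.716, -0.698, 0.0]
ft_force: [0.1, -0.2, -0.6]
opening: 0.0238
grasp_force: 0.0
```

```bash
python3 look.py; cp pics/l_wrist_11.*.png pics/w3.png
```

```text
11.15 [0.4358 0.0155 0.0083] [-0.     0.716 -0.698  0.   ] 0.024 [ 0.1 -0.2 -0.6]
scene [251. 216.] [ 0.5979 -0.2539] [ 0.568 -0.281] [ 0.627 -0.229]
scene [384. 208.] [0.6135 0.2179] [0.59  0.193] [0.639 0.244]
scene [308. 177.] [ 0.4367 -0.0399] [ 0.408 -0.058] [ 0.466 -0.021]
side [268. 241.] [0.6173 0.2186] [0.592 0.188] [0.644 0.248]
wrist [318. 149.] [ 0.4372 -0.0389] [ 0.41 -0.06] [ 0.464 -0.016]
```

View pics/w3.png

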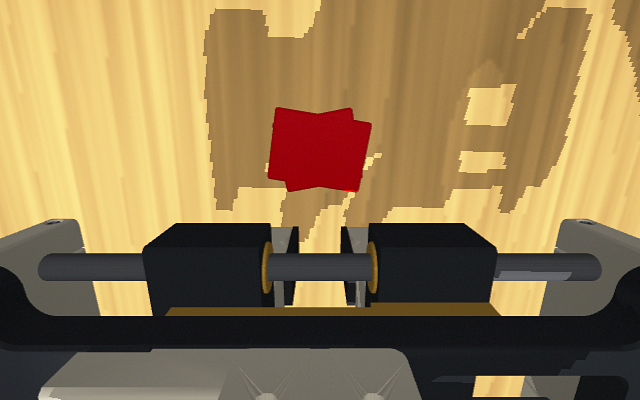

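The wrist view shows the piece centred at (318,149) ahead of both fingers, with its edge nearly square to them. I'll continue the sweep.

>>> {"name": "apply_moves", "arguments": {
  "series": [
    {"x": 0.006, "y": 0, "z": 0, "rx": 0, "ry": 0, "rz": 0, "jaw": 0.024},
    {"x": 0.006, "y": 0, "z": 0, "rx": 0, "ry": 0, "rz": 0, "jaw": 0.024},
    {"x": 0.004, "y": 0, "z": 0, "rx": 0, "ry": 0, "rz": 0, "jaw": 0.024},
    {"x": 0.004, "y": 0, "z": 0, "rx": 0, "ry": 0, "rz": 0, "jaw": 0.024},
    {"x": 0.004, "y": 0, "z": 0, "rx": 0, "ry": 0, "rz": 0, "jaw": 0.024},
    {"x": 0.005, "y": 0, "z": 0, "rx": 0, "ry": 0, "rz": 0, "jaw": 0.024},
    {"x": 0.006, "y": 0, "z": 0, "rx": 0, "ry": 0, "rz": 0, "jaw": 0.024},
    {"x": 0.007, "y": 0, "z": 0, "rx": 0, "ry": 0, "rz": 0, "jaw": 0.024},
    {"x": 0.008, "y": 0, "z": 0, "rx": 0, "ry": 0, "rz": 0, "jaw": 0.024},
    {"x": 0.008, "y": 0, "z": 0, "rx": 0, "ry": 0, "rz": 0, "jaw": 0.024},
    {"x": 0.008, "y": 0, "z": 0, "rx": 0, "ry": 0, "rz": 0, "jaw": 0.024},
    {"x": 0.006, "y": 0, "z": 0, "rx": 0, "ry": 0, "rz": 0, "jaw": 0.024}
  ]
}}

```text
time: 12.5
tcp_pos: [0.4376, -0.0578, 0.008]
eef_rot: [0.0, 0.716, -0.698, -0.0]
ft_force: [-0.8, -0.0, 0.0]
opening: 0.0242
grasp_force: 0.3
```

```bash
python3 look.py|grep -v scene
```

```text
12.5 [ 0.4376 -0.0578  0.008 ] [ 0.     0.716 -0.698 -0.   ] 0.024 [-0.8 -0.   0. ]
side [268. 241.] [0.6186 0.2174] [0.592 0.188] [0.644 0.248]
wrist [317. 188.] [ 0.4385 -0.091 ] [ 0.412 -0.113] [ 0.466 -0.066]
```

>>> {"name": "apply_moves", "arguments": {
  "series": [
    {"x": 0.006, "y": 0, "z": 0, "rx": 0, "ry": 0, "rz": 0, "jaw": 0.024},
    {"x": 0.007, "y": 0, "z": 0, "rx": 0, "ry": 0, "rz": 0, "jaw": 0.024},
    {"x": 0.008, "y": 0, "z": 0, "rx": 0, "ry": 0, "rz": 0, "jaw": 0.024},
    {"x": 0.008, "y": 0, "z": 0, "rx": 0, "ry": 0, "rz": 0, "jaw": 0.024},
    {"x": 0.008, "y": 0, "z": 0, "rx": 0, "ry": 0, "rz": 0, "jaw": 0.024},
    {"x": 0.008, "y": 0, "z": 0, "rx": 0, "ry": 0, "rz": 0, "jaw": 0.024},
    {"x": 0.008, "y": 0, "z": 0, "rx": 0, "ry": 0, "rz": 0, "jaw": 0.024},
    {"x": 0.008, "y": 0, "z": 0, "rx": 0, "ry": 0, "rz": 0, "jaw": 0.024},
    {"x": 0.008, "y": 0, "z": 0, "rx": 0, "ry": 0, "rz": 0, "jaw": 0.024},
    {"x": 0.008, "y": 0, "z": 0, "rx": 0, "ry": 0, "rz": 0, "jaw": 0.024},
    {"x": 0.007, "y": 0, "z": 0, "rx": 0, "ry": 0, "rz": 0, "jaw": 0.024},
    {"x": 0.006, "y": 0, "z": 0, "rx": 0, "ry": 0, "rz": 0, "jaw": 0.024}
  ]
}}

```text
time: 13.85
tcp_pos: [0.44, -0.1476, 0.0081]
eef_rot: [0.0, 0.716, -0.698, -0.0]
ft_force: [0.3, 1.2, 1.1]
opening: 0.024
grasp_force: 0.5
```

```bash
python3 look.py|grep -v scene
```

```text
13.85 [ 0.44   -0.1476  0.0081] [ 0.     0.716 -0.698 -0.   ] 0.024 [0.3 1.2 1.1]
side [268. 241.] [0.6173 0.2186] [0.592 0.188] [0.644 0.248]
side [392. 183.] [ 0.4495 -0.1695] [ 0.439 -0.192] [ 0.462 -0.154]
side [359. 151.] [ 0.6115 -0.2486] [ 0.596 -0.267] [ 0.633 -0.223]
wrist [317. 188.] [ 0.4408 -0.1808] [ 0.414 -0.203] [ 0.467 -0.156]
wrist [26. 45.] [ 0.5832 -0.2484] [ 0.564 -0.268] [ 0.601 -0.227]
```

>>> {"name": "apply_moves", "arguments": {
  "series": [
    {"x": 0.006, "y": 0, "z": 0, "rx": 0, "ry": 0, "rz": 0, "jaw": 0.024},
    {"x": 0.007, "y": 0, "z": 0, "rx": 0, "ry": 0, "rz": 0, "jaw": 0.024},
    {"x": 0.008, "y": 0, "z": 0, "rx": 0, "ry": 0, "rz": 0, "jaw": 0.024},
    {"x": 0.008, "y": 0, "z": 0, "rx": 0, "ry": 0, "rz": 0, "jaw": 0.024},
    {"x": 0.008, "y": 0, "z": 0, "rx": 0, "ry": 0, "rz": 0, "jaw": 0.024},
    {"x": 0.008, "y": 0, "z": 0, "rx": 0, "ry": 0, "rz": 0, "jaw": 0.024},
    {"x": 0.008, "y": 0, "z": 0, "rx": 0, "ry": 0, "rz": 0, "jaw": 0.024},
    {"x": 0.008, "y": 0, "z": 0, "rx": 0, "ry": 0, "rz": 0, "jaw": 0.024},
    {"x": 0.007, "y": 0, "z": 0, "rx": 0, "ry": 0, "rz": 0, "jaw": 0.024},
    {"x": 0.005, "y": 0, "z": 0, "rx": 0, "ry": 0, "rz": 0, "jaw": 0.024},
    {"x": 0.003, "y": 0, "z": 0, "rx": 0, "ry": 0, "rz": 0, "jaw": 0.024},
    {"x": 0, "y": 0, "z": 0, "rx": 0, "ry": 0, "rz": 0, "jaw": 0.024}
  ]
}}

```text
time: 15.2
tcp_pos: [0.442, -0.2233, 0.008]
eef_rot: [0.0, 0.716, -0.698, 0.0]
ft_force: [0.1, 0.1, 0.4]
opening: 0.0241
grasp_force: 0.0
```

>>> {"name": "apply_moves", "arguments": {
  "series": [
    {"x": -0.01, "y": 0, "z": 0, "rx": 0, "ry": 0, "rz": 0, "jaw": 0.024},
    {"x": -0.01, "y": 0, "z": 0, "rx": 0, "ry": 0, "rz": 0, "jaw": 0.024},
    {"x": 0, "y": 0, "z": -0.03, "rx": 0, "ry": 0, "rz": 0, "jaw": 0.024},
    {"x": 0, "y": 0, "z": -0.03, "rx": 0, "ry": 0, "rz": 0, "jaw": 0.024},
    {"x": 0, "y": 0, "z": -0.03, "rx": 0, "ry": 0, "rz": 6.65, "jaw": 0.024},
    {"x": 0, "y": 0, "z": 0, "rx": 0, "ry": 0, "rz": 6.65, "jaw": 0.024},
    {"x": -0.0364, "y": -0.0061, "z": 0, "rx": 0, "ry": 0, "rz": 0, "jaw": 0.024},
    {"x": -0.0364, "y": -0.0061, "z": 0, "rx": 0, "ry": 0, "rz": 0, "jaw": 0.024},
    {"x": -0.0364, "y": -0.0061, "z": 0, "rx": 0, "ry": 0, "rz": 0, "jaw": 0.024},
    {"x": -0.0364, "y": -0.0061, "z": 0, "rx": 0, "ry": 0, "rz": 0, "jaw": 0.024},
    {"x": -0.0364, "y": -0.0061, "z": 0, "rx": 0, "ry": 0, "rz": 0, "jaw": 0.024},
    {"x": -0.0364, "y": -0.0061, "z": 0, "rx": 0, "ry": 0, "rz": 0, "jaw": 0.024}
  ]
}}

```text
time: 16.4
tcp_pos: [0.5218, 0.0059, 0.0982]
eef_rot: [0.0, -0.631, 0.776, -0.0]
ft_force: [0.6, 0.1, -0.0]
opening: 0.0239
grasp_force: 0.0
```

>>> {"name": "apply_moves", "arguments": {
  "series": [
    {"x": -0.0364, "y": -0.0061, "z": 0, "rx": 0, "ry": 0, "rz": 0, "jaw": 0.024},
    {"x": -0.0364, "y": -0.0061, "z": 0, "rx": 0, "ry": 0, "rz": 0, "jaw": 0.024},
    {"x": -0.0364, "y": -0.0061, "z": 0, "rx": 0, "ry": 0, "rz": 0, "jaw": 0.024},
    {"x": -0.0364, "y": -0.0061, "z": 0, "rx": 0, "ry": 0, "rz": 0, "jaw": 0.024},
    {"x": -0.0364, "y": -0.0061, "z": 0, "rx": 0, "ry": 0, "rz": 0, "jaw": 0.024},
    {"x": -0.0364, "y": -0.0061, "z": 0, "rx": 0, "ry": 0, "rz": 0, "jaw": 0.024},
    {"x": -0.0364, "y": -0.0061, "z": 0, "rx": 0, "ry": 0, "rz": 0, "jaw": 0.024},
    {"x": -0.0364, "y": -0.0061, "z": 0, "rx": 0, "ry": 0, "rz": 0, "jaw": 0.024},
    {"x": 0, "y": 0, "z": 0, "rx": 0, "ry": 0, "rz": 0, "jaw": 0.024},
    {"x": 0, "y": 0, "z": 0, "rx": 0, "ry": 0, "rz": 0, "jaw": 0.024}
  ]
}}

```text
time: 17.4
tcp_pos: [0.6281, 0.2801, 0.0973]
eef_rot: [-0.001, -0.631, 0.775, 0.0]
ft_force: [0.0, -1.0, -0.4]
opening: 0.0239
grasp_force: 0.0
```

```bash
python3 look.py; cp pics/l_wrist_17.*.png pics/w4.png
```

```text
17.4 [0.6281 0.2801 0.0973] [-0.001 -0.631  0.775  0.   ] 0.024 [ 0.  -1.  -0.4]
scene [251. 216.] [ 0.5984 -0.2539] [ 0.568 -0.281] [ 0.627 -0.229]
scene [384. 208.] [0.6141 0.2177] [0.587 0.193] [0.638 0.244]
scene [250. 183.] [ 0.4425 -0.2577] [ 0.41  -0.278] [ 0.474 -0.236]
side [268. 242.] [0.6163 0.2186] [0.592 0.188] [0.642 0.248]
side [406. 169.] [ 0.444  -0.2551] [ 0.418 -0.284] [ 0.471 -0.227]
side [362. 152.] [ 0.6005 -0.2526] [ 0.571 -0.287] [ 0.633 -0.219]
wrist [318. 126.] [0.6154 0.2162] [0.591 0.189] [0.64  0.245]
```

View pics/w4.png

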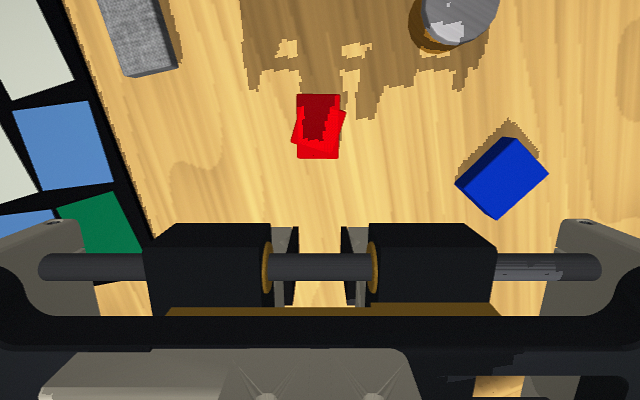

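The near piece is in the tray. The wrist view shows the last red at (318,126) with its flat edge square to the fingers, and blue (502,180) and the tin (450,20) clear of the lane. I'll lower and sweep.

>>> {"name": "apply_moves", "arguments": {
  "series": [
    {"x": 0, "y": 0, "z": 0.03, "rx": 0, "ry": 0, "rz": 0, "jaw": 0.014},
    {"x": 0, "y": 0, "z": 0.03, "rx": 0, "ry": 0, "rz": 0, "jaw": 0.014},
    {"x": 0, "y": 0, "z": 0.02, "rx": 0, "ry": 0, "rz": 0, "jaw": 0.014},
    {"x": 0, "y": 0, "z": 0.0095, "rx": 0, "ry": 0, "rz": 0, "jaw": 0.014},
    {"x": 0.006, "y": 0, "z": 0, "rx": 0, "ry": 0, "rz": 0, "jaw": 0.014},
    {"x": 0.006, "y": 0, "z": 0, "rx": 0, "ry": 0, "rz": 0, "jaw": 0.014},
    {"x": 0.006, "y": 0, "z": 0, "rx": 0, "ry": 0, "rz": 0, "jaw": 0.014},
    {"x": 0.005, "y": 0, "z": 0, "rx": 0, "ry": 0, "rz": 0, "jaw": 0.014},
    {"x": 0.004, "y": 0, "z": 0, "rx": 0, "ry": 0, "rz": 0, "jaw": 0.014},
    {"x": 0.004, "y": 0, "z": 0, "rx": 0, "ry": 0, "rz": 0, "jaw": 0.014},
    {"x": 0.004, "y": 0, "z": 0, "rx": 0, "ry": 0, "rz": 0, "jaw": 0.014},
    {"x": 0.005, "y": 0, "z": 0, "rx": 0, "ry": 0, "rz": 0, "jaw": 0.014}
  ]
}}

```text
time: 18.75
tcp_pos: [0.6213, 0.2393, 0.0088]
eef_rot: [0.0, -0.631, 0.776, -0.0]
ft_force: [-0.8, 1.0, 0.6]
opening: 0.014
grasp_force: 0.5
```

>>> {"name": "apply_moves", "arguments": {
  "series": [
    {"x": 0.005, "y": 0, "z": 0, "rx": 0, "ry": 0, "rz": 0, "jaw": 0.014},
    {"x": 0.006, "y": 0, "z": 0, "rx": 0, "ry": 0, "rz": 0, "jaw": 0.014},
    {"x": 0.007, "y": 0, "z": 0, "rx": 0, "ry": 0, "rz": 0, "jaw": 0.014},
    {"x": 0.008, "y": 0, "z": 0, "rx": 0, "ry": 0, "rz": 0, "jaw": 0.014},
    {"x": 0.008, "y": 0, "z": 0, "rx": 0, "ry": 0, "rz": 0, "jaw": 0.014},
    {"x": 0.008, "y": 0, "z": 0, "rx": 0, "ry": 0, "rz": 0, "jaw": 0.014},
    {"x": 0.006, "y": 0, "z": 0, "rx": 0, "ry": 0, "rz": 0, "jaw": 0.014}
  ]
}}

```text
time: 19.45
tcp_pos: [0.6109, 0.1913, 0.0085]
eef_rot: [-0.0, -0.631, 0.776, 0.0]
ft_force: [0.6, 0.4, -0.3]
opening: 0.0141
grasp_force: 0.3
```

```bash
python3 look.py|grep -v scene
```

```text
19.45 [0.6109 0.1913 0.0085] [-0.    -0.631  0.776  0.   ] 0.014 [ 0.6  0.4 -0.3]
side [406. 169.] [ 0.444  -0.2551] [ 0.418 -0.284] [ 0.471 -0.227]
side [362. 152.] [ 0.6005 -0.2526] [ 0.571 -0.287] [ 0.633 -0.219]
wrist [319. 181.] [0.6021 0.1549] [0.578 0.127] [0.627 0.186]
```

>>> {"name": "apply_moves", "arguments": {
  "series": [
    {"x": 0.006, "y": 0, "z": 0, "rx": 0, "ry": 0, "rz": 0, "jaw": 0.014},
    {"x": 0.007, "y": 0, "z": 0, "rx": 0, "ry": 0, "rz": 0, "jaw": 0.014},
    {"x": 0.008, "y": 0, "z": 0, "rx": 0, "ry": 0, "rz": 0, "jaw": 0.014},
    {"x": 0.009, "y": 0, "z": 0, "rx": 0, "ry": 0, "rz": 0, "jaw": 0.014},
    {"x": 0.009, "y": 0, "z": 0, "rx": 0, "ry": 0, "rz": 0, "jaw": 0.014},
    {"x": 0.009, "y": 0, "z": 0, "rx": 0, "ry": 0, "rz": 0, "jaw": 0.014},
    {"x": 0.009, "y": 0, "z": 0, "rx": 0, "ry": 0, "rz": 0, "jaw": 0.014},
    {"x": 0.009, "y": 0, "z": 0, "rx": 0, "ry": 0, "rz": 0, "jaw": 0.014},
    {"x": 0.009, "y": 0, "z": 0, "rx": 0, "ry": 0, "rz": 0, "jaw": 0.014},
    {"x": 0.008, "y": 0, "z": 0, "rx": 0, "ry": 0, "rz": 0, "jaw": 0.014},
    {"x": 0.007, "y": 0, "z": 0, "rx": 0, "ry": 0, "rz": 0, "jaw": 0.014},
    {"x": 0.005, "y": 0, "z": 0, "rx": 0, "ry": 0, "rz": 0, "jaw": 0.014}
  ]
}}

```text
time: 20.8
tcp_pos: [0.5917, 0.0986, 0.0086]
eef_rot: [-0.0, -0.631, 0.776, 0.0]
ft_force: [-0.9, 1.1, 0.2]
opening: 0.014
grasp_force: 0.2
```

```bash
python3 look.py|grep -v scene
```

```text
20.8 [0.5917 0.0986 0.0086] [-0.    -0.631  0.776  0.   ] 0.014 [-0.9  1.1  0.2]
side [406. 169.] [ 0.4441 -0.2555] [ 0.418 -0.284] [ 0.471 -0.227]
side [362. 152.] [ 0.6005 -0.2526] [ 0.571 -0.287] [ 0.633 -0.219]
wrist [320. 181.] [0.5826 0.0624] [0.558 0.035] [0.608 0.093]
```

Tracking is straight, so I'll continue.

>>> {"name": "apply_moves", "arguments": {
  "series": [
    {"x": 0.006, "y": 0, "z": 0, "rx": 0, "ry": 0, "rz": 0, "jaw": 0.014},
    {"x": 0.007, "y": 0, "z": 0, "rx": 0, "ry": 0, "rz": 0, "jaw": 0.014},
    {"x": 0.008, "y": 0, "z": 0, "rx": 0, "ry": 0, "rz": 0, "jaw": 0.014},
    {"x": 0.009, "y": 0, "z": 0, "rx": 0, "ry": 0, "rz": 0, "jaw": 0.014},
    {"x": 0.009, "y": 0, "z": 0, "rx": 0, "ry": 0, "rz": 0, "jaw": 0.014},
    {"x": 0.009, "y": 0, "z": 0, "rx": 0, "ry": 0, "rz": 0, "jaw": 0.014},
    {"x": 0.009, "y": 0, "z": 0, "rx": 0, "ry": 0, "rz": 0, "jaw": 0.014},
    {"x": 0.009, "y": 0, "z": 0, "rx": 0, "ry": 0, "rz": 0, "jaw": 0.014},
    {"x": 0.009, "y": 0, "z": 0, "rx": 0, "ry": 0, "rz": 0, "jaw": 0.014},
    {"x": 0.008, "y": 0, "z": 0, "rx": 0, "ry": 0, "rz": 0, "jaw": 0.014},
    {"x": 0.007, "y": 0, "z": 0, "rx": 0, "ry": 0, "rz": 0, "jaw": 0.014},
    {"x": 0.005, "y": 0, "z": 0, "rx": 0, "ry": 0, "rz": 0, "jaw": 0.014}
  ]
}}

```text
time: 22.15
tcp_pos: [0.5722, 0.0056, 0.0085]
eef_rot: [-0.0, -0.631, 0.776, 0.0]
ft_force: [1.7, 1.3, 0.5]
opening: 0.0139
grasp_force: 0.4
```

```bash
python3 look.py|grep -v scene
```

```text
22.15 [0.5722 0.0056 0.0085] [-0.    -0.631  0.776  0.   ] 0.014 [1.7 1.3 0.5]
side [406. 169.] [ 0.4442 -0.2551] [ 0.418 -0.284] [ 0.471 -0.227]
side [362. 152.] [ 0.6005 -0.2526] [ 0.571 -0.287] [ 0.633 -0.219]
wrist [320. 181.] [ 0.5628 -0.0306] [ 0.539 -0.058] [0.588 0.   ]
```

>>> {"name": "apply_moves", "arguments": {
  "series": [
    {"x": 0.006, "y": 0, "z": 0, "rx": 0, "ry": 0, "rz": 0, "jaw": 0.014},
    {"x": 0.008, "y": 0, "z": 0, "rx": 0, "ry": 0, "rz": 0, "jaw": 0.014},
    {"x": 0.01, "y": 0, "z": 0, "rx": 0, "ry": 0, "rz": 0, "jaw": 0.014},
    {"x": 0.01, "y": 0, "z": 0, "rx": 0, "ry": 0, "rz": 0, "jaw": 0.014},
    {"x": 0.01, "y": 0, "z": 0, "rx": 0, "ry": 0, "rz": 0, "jaw": 0.014},
    {"x": 0.01, "y": 0, "z": 0, "rx": 0, "ry": 0, "rz": 0, "jaw": 0.014},
    {"x": 0.01, "y": 0, "z": 0, "rx": 0, "ry": 0, "rz": 0, "jaw": 0.014},
    {"x": 0.01, "y": 0, "z": 0, "rx": 0, "ry": 0, "rz": 0, "jaw": 0.014},
    {"x": 0.01, "y": 0, "z": 0, "rx": 0, "ry": 0, "rz": 0, "jaw": 0.014},
    {"x": 0.009, "y": 0, "z": 0, "rx": 0, "ry": 0, "rz": 0, "jaw": 0.014},
    {"x": 0.008, "y": 0, "z": 0, "rx": 0, "ry": 0, "rz": 0, "jaw": 0.014},
    {"x": 0.006, "y": 0, "z": 0, "rx": 0, "ry": 0, "rz": 0, "jaw": 0.014}
  ]
}}

```text
time: 23.5
tcp_pos: [0.5504, -0.0992, 0.0086]
eef_rot: [0.0, -0.631, 0.776, -0.0]
ft_force: [0.6, -0.0, 0.0]
opening: 0.0138
grasp_force: 0.2
```

```bash
python3 look.py|grep -v scene
```

```text
23.5 [ 0.5504 -0.0992  0.0086] [ 0.    -0.631  0.776 -0.   ] 0.014 [ 0.6 -0.   0. ]
side [406. 169.] [ 0.4441 -0.2551] [ 0.418 -0.284] [ 0.471 -0.227]
side [367. 152.] [ 0.5889 -0.2611] [ 0.571 -0.289] [ 0.611 -0.24 ]
wrist [320. 181.] [ 0.5409 -0.1353] [ 0.517 -0.163] [ 0.566 -0.104]
wrist [147.   4.] [ 0.6032 -0.2351] [ 0.586 -0.241] [ 0.621 -0.229]
```

>>> {"name": "apply_moves", "arguments": {
  "series": [
    {"x": 0.006, "y": 0, "z": 0, "rx": 0, "ry": 0, "rz": 0, "jaw": 0.014},
    {"x": 0.008, "y": 0, "z": 0, "rx": 0, "ry": 0, "rz": 0, "jaw": 0.014},
    {"x": 0.01, "y": 0, "z": 0, "rx": 0, "ry": 0, "rz": 0, "jaw": 0.014},
    {"x": 0.01, "y": 0, "z": 0, "rx": 0, "ry": 0, "rz": 0, "jaw": 0.014},
    {"x": 0.01, "y": 0, "z": 0, "rx": 0, "ry": 0, "rz": 0, "jaw": 0.014},
    {"x": 0.01, "y": 0, "z": 0, "rx": 0, "ry": 0, "rz": 0, "jaw": 0.014},
    {"x": 0.01, "y": 0, "z": 0, "rx": 0, "ry": 0, "rz": 0, "jaw": 0.014},
    {"x": 0.01, "y": 0, "z": 0, "rx": 0, "ry": 0, "rz": 0, "jaw": 0.014},
    {"x": 0.01, "y": 0, "z": 0, "rx": 0, "ry": 0, "rz": 0, "jaw": 0.014},
    {"x": 0.01, "y": 0, "z": 0, "rx": 0, "ry": 0, "rz": 0, "jaw": 0.014},
    {"x": 0.008, "y": 0, "z": 0, "rx": 0, "ry": 0, "rz": 0, "jaw": 0.014},
    {"x": 0.008, "y": 0, "z": 0, "rx": 0, "ry": 0, "rz": 0, "jaw": 0.014}
  ]
}}

```text
time: 24.85
tcp_pos: [0.5278, -0.2068, 0.0085]
eef_rot: [-0.0, -0.631, 0.776, 0.0]
ft_force: [-0.3, 1.2, 0.7]
opening: 0.0141
grasp_force: 0.5
```

>>> {"name": "apply_moves", "arguments": {
  "series": [
    {"x": 0.005, "y": 0, "z": 0, "rx": 0, "ry": 0, "rz": 0, "jaw": 0.014},
    {"x": 0.003, "y": 0, "z": 0, "rx": 0, "ry": 0, "rz": 0, "jaw": 0.014},
    {"x": 0, "y": 0, "z": 0, "rx": 0, "ry": 0, "rz": 0, "jaw": 0.014},
    {"x": -0.01, "y": 0, "z": 0, "rx": 0, "ry": 0, "rz": 0, "jaw": 0.014},
    {"x": -0.015, "y": 0, "z": 0, "rx": 0, "ry": 0, "rz": 0, "jaw": 0.014},
    {"x": 0, "y": 0, "z": -0.03, "rx": 0, "ry": 0, "rz": 0, "jaw": 0.014},
    {"x": 0, "y": 0, "z": -0.03, "rx": 0, "ry": 0, "rz": 0, "jaw": 0.014},
    {"x": 0, "y": 0, "z": -0.04, "rx": 0, "ry": 0, "rz": 0, "jaw": 0.014},
    {"x": -0.03, "y": 0, "z": -0.03, "rx": 0, "ry": 0, "rz": 0, "jaw": 0.014},
    {"x": -0.03, "y": 0, "z": -0.03, "rx": 0, "ry": 0, "rz": 0, "jaw": 0.014},
    {"x": -0.03, "y": 0, "z": -0.02, "rx": 0, "ry": 0, "rz": 0, "jaw": 0.014},
    {"x": 0, "y": 0, "z": 0, "rx": 0, "ry": 0, "rz": 0, "jaw": 0.014}
  ]
}}

```text
time: 26.05
tcp_pos: [0.5525, -0.0974, 0.1922]
eef_rot: [0.003, -0.632, 0.775, -0.002]
ft_force: [0.2, 0.4, 0.2]
opening: 0.0139
grasp_force: 0.0
```

```bash
python3 look.py; cp pics/l_wrist_25.*.png pics/w5.png;python3 -c "
import cv2,glob
c=cv2.imread(sorted(glob.glob('pics/l_scene_2*.png'))[-1]);cv2.imwrite('pics/s5.png',cv2.resize(c[150:260,190:430],None,fx=3.3,fy=3.3))
c=cv2.imread(sorted(glob.glob('pics/l_wrist_2*.png'))[-1]);cv2.imwrite('pics/w5.png',c)"
```

```text
26.05 [ 0.5525 -0.0974  0.1922] [ 0.003 -0.632  0.775 -0.002] 0.014 [0.2 0.4 0.2]
scene [251. 216.] [ 0.5977 -0.2538] [ 0.568 -0.281] [ 0.627 -0.229]
scene [252. 198.] [ 0.5168 -0.2502] [ 0.492 -0.276] [ 0.543 -0.225]
scene [250. 183.] [ 0.4415 -0.2579] [ 0.41  -0.277] [ 0.474 -0.24 ]
side [406. 169.] [ 0.4445 -0.254 ] [ 0.419 -0.282] [ 0.47  -0.227]
side [383. 161.] [ 0.5232 -0.2492] [ 0.501 -0.286] [ 0.545 -0.215]
side [362. 152.] [ 0.6019 -0.2531] [ 0.571 -0.287] [ 0.633 -0.219]
wrist [241.  44.] [ 0.6005 -0.2563] [ 0.572 -0.284] [ 0.629 -0.227]
wrist [320.  30.] [ 0.5162 -0.2522] [ 0.492 -0.28 ] [ 0.54  -0.222]
wrist [392.  15.] [ 0.4415 -0.251 ] [ 0.415 -0.269] [ 0.466 -0.234]cp: cannot stat 'pics/l_wrist_25.*.png': No such file or directory
```

View pics/s5.png

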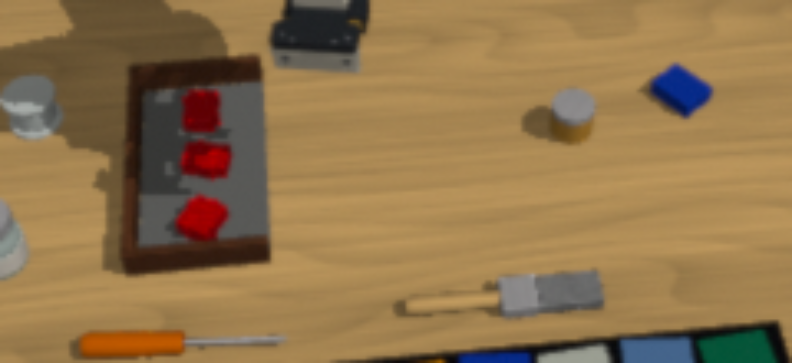

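View pics/w5.png

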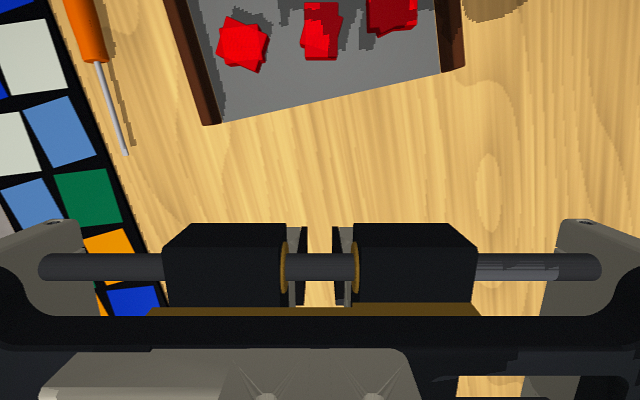

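Both views show all three reds well inside the tray: scene crop (201,110), (205,160) and (202,218). The tin, blue piece and brush are where they were, and the gripper is clear, so I'm handing in.

```bash
python3 -c "
from cell import ticket; print(ticket.finish_job())"
```

```text
the job is handed in; nothing more can be done
None
```

All three red offcuts were swept fully inside the tray, nothing else was moved as far as the final pictures show, and the job was handed in at about 26 s; the hand-in gave no verdict.

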